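# Lay out a massing model on its board

## Robot

A 6-joint arm with a two-finger parallel gripper is mounted at the origin on the work surface; the furniture and walls round the work are solid. World frame = base frame: x ahead of the robot, y to its left, z up, the work surface at z = 0. Lengths are in m, angles in rad, forces in N, time in s.
With the tool pointing down it reaches from about 0.35 to 0.85 m from the base axis. Payload 8.1 kg.
Tool frame: the origin (TCP) lies at the centre of the arm's flange, where the gripper is bolted on; the fingertips stand 186 mm ahead of it and the grasp point (between the pads) lies 167 mm ahead of it; z points along the fingers, y is the line along which they close (so a half turn about z gives the same grasp; the last joint's range is limited). The gripper opens to 93 mm and grips with 3 to 60 N. Pads are 15 mm wide; open, the fingers measure 128 mm over their backs; the gripper's body (75 mm by 188 mm) begins 65 mm behind the grasp point.
Start: joints at [1.107, 0.13, 1.488, -0, 1.523, -0.085], TCP at [0.222, 0.557, 0.405] pointing down, gripper open.
Joint ranges: [-2.96, 2.96], [-0.89, 2.26], [0.02, 2.5], [-1.34, 4.48], [0, 2.73], [-2.66, 2.66]. Speed limits (rad/s): [2.39, 2.39, 2.79, 3.14, 3.14, 3.14].

## Interface

Orientations are given as a rotation vector (axis times angle).
In Python, from plant import read_state, read_camera, camera_params, robot gives the robot as it stands.
- The arm moves only by the tool carry_out, never from a script. Its argument "targets" is a list of rows, each an object of numbers: "hand": the opening in per cent of the stroke, from 0 (shut) to 100 (fully open); "x", "y", "z": the shift along the tool's x, y, z in m; "ax", "ay", "az": the turn, a rotation vector about the tool's x, y, z in rad. In form: [{"hand": .., "x": .., "y": .., "z": .., "ax": .., "ay": .., "az": ..}, ...]. A call has 1 to 8 rows; each row is the pose to reach, as a shift and turn from the pose commanded when the call began, along the tool's axes at that moment; what a row does not reach only later rows make up. A row lasts 1/8 s, in which the tool goes at most 62.5 mm and 10.7 degrees, less where a joint would pass 70% of its speed; a pose out of reach is approached as far as the arm can. A call with a gripper value outside its range is refused whole. The fingers move at their own pace and stop on an object; "newtons" is the grip in N (left out, the last holds). Time passes only in rows, so rows that repeat a pose let the fingers close. It gives the time, the measured TCP pose, the force, the opening and the grip force at its end, in the units of the state.
- read_state(): the state, without advancing time (a new reading comes with each control period).
- read_camera(name): name is "scene" or "side" or "wrist"; returns (picture, depth): 420x560x3 uint8, blue, green, red; 420x560 float32, m along the optical axis (not along the pixel's ray), 0 where there is no reading.
- camera_params(name): a dict with "fx", "fy", "cx", "cy" (pixels), "position" and "rotation" of the camera in the world. Camera axes: x right, y up, looking along -z (the intrinsics and any distortion apply to the point x, -y, -z); pixel columns grow to the right and rows downward; lengths in m; the calibration is good to about 2 mm. A picture is of the moment at which its call begins: read the wrist's pose just before it. camera_params takes no time and is no camera call; for the wrist camera it gives the pose at the moment of the call.
- robot.close_job(): hands the job in; it is judged then, once.
The state is a dict: "t": time; "q": joint angles; "dq": joint speeds; "joint_torque": joint torques, N m; "tool_pos": TCP position; "orientation": TCP orientation; "force": force on the tool from outside, world axes, zero at the start; "wrist_torque": the same for the moment, N m; "opening": finger opening in m; "gripper_force": force on a finger pad.
Only numpy, scipy, OpenCV 4.12 (cv2) and the standard library are available. Lean on these libraries where they do the work, as an engineer would, in place of code of your own. Each camera call takes 0.05 s, during which the arm holds its last target. There are 200 camera calls.

## Task

Lay out the massing model on the white model board, whose six plots are ruled in a front row of three (nearer the robot) and a back row of three. Put the tall foam block on the plot between the gabled house and the round house, with the flat timber block lying centred on top of it; the timber cube goes on the plot directly behind the gabled house, and the L-shaped foam block lies flat on the plot directly behind the round house. Centre each on its plot and square to the lines, with the long sides of the L and of the flat block running left to right along the board's long side, and leave the weight and the eraser alone.

Things in the scene. Friction and masses are not known exactly. Their poses are not given: they have to be found in the camera images.
- model_board: white model board, 154 (its x, front to back) x 268 (its y, left to right) x 6 mm, fixed on the desk, turned at most 0.13 rad; origin at the centre of its underside, z up, its -x side is the front (facing the robot). Thin dark lines rule 2 rows of 3 plots, 75 (x) x 88 (y) mm each, centred at x = -37.5 (front row) or 37.5 mm (back row) and y = -88, 0 or 88 mm; its top is at z = 6 mm
- gabled_house: brown card house with a grey pitched roof and chimney, 42 x 52 mm in plan, 46 mm high, fixed on the board at the centre of the left or the right plot of the front row (the round house has the other); origin at the centre of its underside, on the board's top; its axes are parallel to the board's (x = to the back, so the plot behind it is centred 75 mm away along its x)
- round_house: brown card round building with a low grey conical roof, 42 mm across, 46 mm high, fixed on the board at the centre of the right or the left plot of the front row; origin at the centre of its underside, on the board's top; its axes are parallel to the board's (x = to the back, so the plot behind it is centred 75 mm away along its x)
- l_block: L-shaped block of blue foam, 50 (x) x 80 (y) x 30 (z) mm, 12 g, lying flat; origin at the underside, in the centre of the 50 x 80 rectangle round it. It fills x -25..0 over the whole length y -40..40, and x 0..25 only for y 0..40 (the quarter x > 0, y < 0 is cut away), so across x it is 50 mm wide at y = +20 and there its sides are parallel. Either way round is right
- tall_block: upright block of blue foam, 44 x 44 mm, 58 mm high, 12 g; origin at the centre of its underside, z up, x and y square to its sides
- cube: sawn timber cube, 34 mm; origin at the centre of its underside, z up, x and y square to its sides
- flat_block: sawn timber oblong block, 30 (x) x 50 (y) x 22 (z) mm, lying flat; origin at the centre of its underside, z up
- weight: dark grey turned steel drafting weight with a knob, 50 mm across, 46 mm high; a bystander, to be left alone; origin at the centre of its underside
- eraser: eraser in a blue card sleeve, 22 x 52 x 13 mm; a bystander, to be left alone; origin at the centre of its underside
Mind the look-alikes: they are no part of the job. Of the things that look like the flat_block, the larger one is meant.

How it is judged:
By the outcome, as a careful person would: the job done as asked, in the order asked, and still so for the second after the job is handed in, with the robot touching nothing.
It also fails if it takes over 99 s, if anything falls off the work surface, if the arm or the gripper's body presses on something with over 40 N, if the wrist force passes 120 N, or if a joint passes its speed limit or range.

## Working session

There is one attempt and no reset: what is moved stays moved. The work goes in short steps, Python scripts to look and compute and a tool call to move; the robot and the scene stay as the last step left them, time stands still between calls to the robot, and variables do not carry over. Pictures are saved under pics/ and viewed, at most 14 in all, crops included, and the job is handed in when it is done.

Besides the shell and the picture viewer there is one more tool, called after "Call:" as a command line: name --argument value ..., lists and objects as JSON in quotes. carry_out: Moves the arm, as the interface text tells. Its arguments: {"type":"object","properties":{"targets":{"type":"array","items":{"type":"object","properties":{"hand":{"type":"number"},"x":{"type":"number"},"y":{"type":"number"},"z":{"type":"number"},"ax":{"type":"number"},"ay":{"type":"number"},"az":{"type":"number"}}}},"newtons":{"type":"number"}},"required":["targets"]}

```bash
mkdir -p pics; ls
python3 - <<'E'
from plant import *
import cv2,numpy as np
s=read_state();print(s['t'],s['tool_pos'],s['orientation'],s['opening'])
for n in ("scene","side"):
    p,d=read_camera(n);cv2.imwrite(f"pics/{n}0.png",p);np.save(f"pics/{n}0.npy",d);print(n,camera_params(n))
E
```

```text
pics
0.0 [0.22175687 0.55727931 0.40368107] [-5.91325525e-01 -3.08493328e+00  2.78476420e-03] 0.09287753312968244
scene {'fx': 384.00615622648587, 'fy': 384.00615622648587, 'cx': 282.3934067780198, 'cy': 204.76354982298506, 'position': array([1.2173196 , 0.15349303, 0.41741004]), 'rotation': array([0.8056364 , 0.9722566 , 1.57200114])}
side {'fx': 428.4787137879455, 'fy': 428.4787137879455, 'cx': 274.04468311582076, 'cy': 212.219518097057, 'position': array([ 0.26719226, -0.96441126,  0.69464876]), 'rotation': array([ 1.0024129 , -0.0944329 , -0.20085492])}
```

View pics/scene0.png

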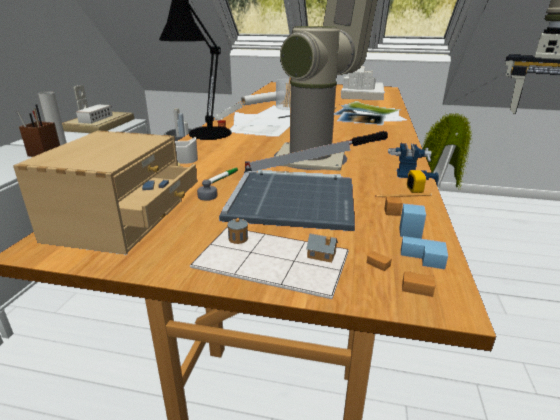

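View pics/side0.png

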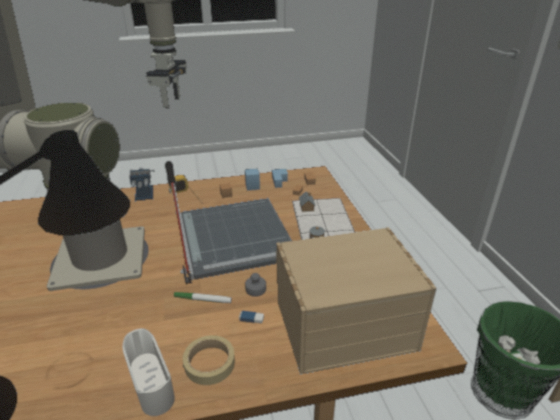

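The scene view shows the board around (272,258), the gabled house at (322,247) and the round house at (238,231). It also shows the cube at (394,206), the tall block at (413,220), the L at (425,250), the small flat block at (378,260) and the large flat block at (418,283). The side view agrees. Next I'll get rough positions and the wrist view.

```bash
cat > h.py <<'E'
from plant import *
import cv2,numpy as np
from scipy.spatial.transform import Rotation as R
def pose(n): 
    c=camera_params(n); return c, R.from_rotvec(c['rotation']).as_matrix(), np.array(c['position'])
def dep(c,M,p,u,v,d):
    return p+M@np.array([(u-c['cx'])/c['fx']*d,-(v-c['cy'])/c['fy']*d,-d])
def ray(c,M,p,uv,z):
    uv=np.atleast_2d(uv).astype(float)
    r=np.c_[(uv[:,0]-c['cx'])/c['fx'],-(uv[:,1]-c['cy'])/c['fy'],-np.ones(len(uv))]@M.T
    return p+r*((z-p[2])/r[:,2])[:,None]
def cloud(c,M,p,d):
    v,u=np.mgrid[:d.shape[0],:d.shape[1]]
    r=np.stack([(u-c['cx'])/c['fx']*d,-(v-c['cy'])/c['fy']*d,-d],-1)
    return p+r@M.T
E
python3 - <<'E'
from h import *
c,M,p=pose("scene");d=np.load("pics/scene0.npy")
for n,u,v in [("cube",394,206),("tall",413,212),("L",425,245),("small",378,260),("flat",418,280),("board",272,258),("gab",322,245),("round",238,228),("cL",195,260),("cR",346,256),("pads",517,95),("lampL",315,150)]:
    print(n,dep(c,M,p,u,v,d[v,u]).round(3))
s=read_state();c,M,p=pose("wrist");T=R.from_rotvec(s['orientation']).as_matrix()
print(c);print("cam in tool",T.T@(p-s['tool_pos']),"\n",(T.T@M).round(3),"\n",T.round(3))
im,d=read_camera("wrist");cv2.imwrite("pics/w0.png",im)
E
```

```text
cube [0.38  0.249 0.026]
tall [0.472 0.278 0.059]
L [0.552 0.297 0.031]
small [0.604 0.21  0.019]
flat [0.658 0.274 0.024]
board [0.624 0.015 0.007]
gab [0.604 0.106 0.037]
round [ 0.587 -0.062  0.043]
cL [ 0.661 -0.124  0.007]
cR [0.583 0.152 0.005]
pads [0.214 0.503 0.261]
lampL [0.217 0.041 0.094]
{'fx': 347.08121523231216, 'fy': 347.08121523231216, 'cx': 278.9895979137971, 'cy': 209.743059464999, 'position': array([0.14685129, 0.58691399, 0.38355396]), 'rotation': array([-0.25687202, -0.17085306,  1.18350301])}
cam in tool [ 0.0805672  -0.00014169  0.02024018] 
 [[-0.     0.958  0.287]
 [ 1.    -0.     0.001]
 [ 0.001  0.287 -0.958]] 
 [[-0.929  0.37  -0.001]
 [ 0.37   0.929 -0.002]
 [ 0.    -0.002 -1.   ]]
```

View pics/w0.png

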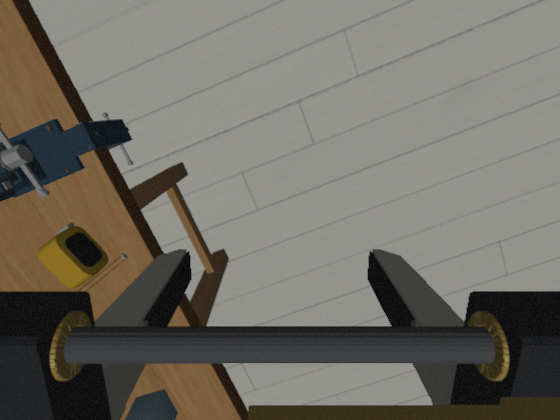

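The wrist camera looks ahead of the fingers, with the clamp and tape at left and the pads along the bottom from row 250. I'll move over the work area to look straight down.

Call:
carry_out --targets '[{"x": -0.058,"y": -0.035,"az": -0.07},{"x": -0.116,"y": -0.069,"az": -0.14},{"x": -0.175,"y": -0.104,"az": -0.2},{"x": -0.233,"y": -0.138,"az": -0.28},{"x": -0.291,"y": -0.173,"az": -0.28},{"x": -0.35,"y": -0.208,"az": -0.28},{"x": -0.408,"y": -0.242,"az": -0.28},{"x": -0.466,"y": -0.277,"az": -0.28}]'

```text
schema error: expected keys hand, x, y, z, ax, ay, az
```

Call:
carry_out --targets '[{"z": 0.0},{"z": 0.0}]'

```text
schema error: expected keys hand, x, y, z, ax, ay, az
```

Run:
```python
from h import *
s=read_state();print(s['t'],s['tool_pos'],s['force'],R.from_rotvec(s['orientation']).as_matrix().round(3))
c,M,p=pose("wrist")
im,d=read_camera("wrist");cv2.imwrite("pics/w1.png",im);np.savez("pics/w1.npz",d=d,M=M,p=p)
```

```text
0.15 [0.22177721 0.55731775 0.40391739] [ 0.88798064 -0.13769842 -0.07572031] [[-0.929  0.37  -0.001]
 [ 0.37   0.929 -0.001]
 [ 0.    -0.001 -1.   ]]
```

View pics/w1.png

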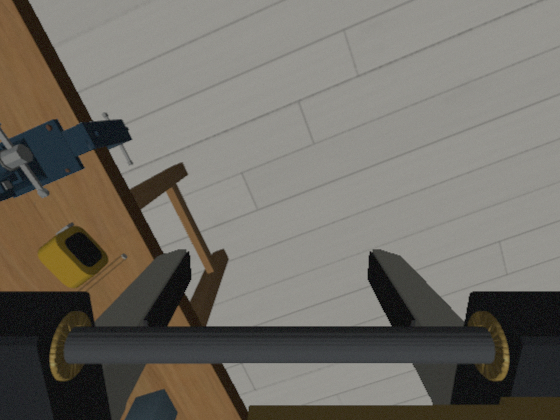

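The move was refused because every key is required, so the view is unchanged.

Call:
carry_out --targets '[{"hand": 100,"x": -0.058,"y": -0.035,"z": 0,"ax": 0,"ay": 0,"az": -0.07},{"hand": 100,"x": -0.116,"y": -0.069,"z": 0,"ax": 0,"ay": 0,"az": -0.14},{"hand": 100,"x": -0.175,"y": -0.104,"z": 0,"ax": 0,"ay": 0,"az": -0.2},{"hand": 100,"x": -0.233,"y": -0.138,"z": 0,"ax": 0,"ay": 0,"az": -0.28},{"hand": 100,"x": -0.291,"y": -0.173,"z": 0,"ax": 0,"ay": 0,"az": -0.28},{"hand": 100,"x": -0.35,"y": -0.208,"z": 0,"ax": 0,"ay": 0,"az": -0.28},{"hand": 100,"x": -0.408,"y": -0.242,"z": 0,"ax": 0,"ay": 0,"az": -0.28},{"hand": 100,"x": -0.466,"y": -0.277,"z": 0,"ax": 0,"ay": 0,"az": -0.28}]'

```text
t: 1.2
tool_pos: [0.5277, 0.1594, 0.4048]
orientation: [0.155, 3.137, 0.0]
force: [1.0, 0.1, 1.2]
opening: 0.0929
gripper_force: 0.0
```

Call:
carry_out --targets '[{"hand": 100,"x": 0,"y": 0,"z": 0,"ax": 0,"ay": 0,"az": 0},{"hand": 100,"x": 0,"y": 0,"z": 0,"ax": 0,"ay": 0,"az": 0}]'

```text
t: 1.45
tool_pos: [0.5268, 0.1611, 0.4044]
orientation: [-0.157, -3.137, -0.0]
force: [-0.3, 0.8, -0.3]
opening: 0.0928
gripper_force: 0.0
```

Run:
```python
from h import *
s=read_state();print(s['t'],s['tool_pos'],s['force'],R.from_rotvec(s['orientation']).as_matrix().round(3))
c,M,p=pose("wrist")
im,d=read_camera("wrist");cv2.imwrite("pics/w2.png",im);np.savez("pics/w2.npz",d=d,M=M,p=p)
```

```text
1.45 [0.52676481 0.16106927 0.40438527] [-0.28770569  0.82597156 -0.33555829] [[-0.995  0.1   -0.001]
 [ 0.1    0.995  0.   ]
 [ 0.001  0.    -1.   ]]
```

View pics/w2.png

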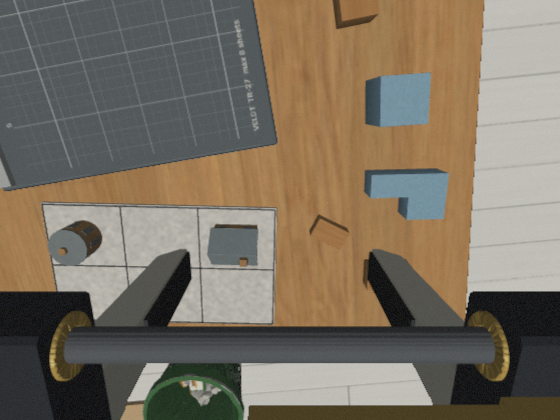

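This wrist view shows the board at (43..277, 204..323), with the round house at lower left (70,245) and the gabled house at (233,246). The tall block is at (400,98), the L at (410,190), the cube at (357,8), the small flat block at (329,230), and the large flat block is hidden behind the finger at (370,275). Now I'll measure.

```bash
cat >> h.py <<'E'
def top(im,d,c,M,p,mask,h,tol=.006,roi=None):
    """rects (world) of mask regions at height h: area-sorted"""
    P=cloud(c,M,p,d); m=mask&(abs(P[...,2]-h)<tol)&(d>0)
    if roi is not None: x0,x1,y0,y1=roi; m&=(P[...,0]>x0)&(P[...,0]<x1)&(P[...,1]>y0)&(P[...,1]<y1)
    m=cv2.morphologyEx(m.astype(np.uint8),cv2.MORPH_OPEN,np.ones((3,3)))
    cs,_=cv2.findContours(m,cv2.RETR_EXTERNAL,cv2.CHAIN_APPROX_NONE); o=[]
    for k in sorted(cs,key=cv2.contourArea,reverse=True)[:4]:
        if cv2.contourArea(k)<60: continue
        W=ray(c,M,p,k[:,0],h)[:,:2]
        r=cv2.minAreaRect((W*1000).astype(np.float32)); 
        o.append((np.round(r[0],1),np.round(r[1],1),round(r[2],1),int(cv2.contourArea(k)), np.round(W.min(0)*1000),np.round(W.max(0)*1000)))
    return o
def hsv(im):
    H=cv2.cvtColor(im,cv2.COLOR_BGR2HSV).astype(int); return H[...,0],H[...,1],H[...,2]
E
python3 - <<'E'
from h import *
im=cv2.imread("pics/w2.png");z=np.load("pics/w2.npz");d,M,p=z['d'],z['M'],z['p'];c=camera_params("wrist")
H,S,V=hsv(im)
print([ (i,H[i[1],i[0]],S[i[1],i[0]],V[i[1],i[0]]) for i in [(405,95),(430,190),(329,225),(357,5),(330,100),(150,235)]])
blue=(H>90)&(H<115)&(S>60)&(V>80)
P=cloud(c,M,p,d)
for (u,v) in [(405,95),(430,190),(329,225),(357,5),(420,60),(150,235),(330,100),(233,240)]: print((u,v),P[v,u].round(4))
for h in (.058,.030): print(h,*top(im,d,c,M,p,blue,h,.006),sep="\n ")
wh=(P[...,2]<.012)&(P[...,2]>0.001)&(S<60)&(V>90)
print("board",*top(im,d,c,M,p,wh,.006,.006,(.5,.75,-.2,.2)),sep="\n ")
print(read_state()['q'].round(3))
E
```

```text
[((405, 95), np.int64(100), np.int64(70), np.int64(161)), ((430, 190), np.int64(100), np.int64(62), np.int64(161)), ((329, 225), np.int64(14), np.int64(140), np.int64(158)), ((357, 5), np.int64(15), np.int64(141), np.int64(150)), ((330, 100), np.int64(15), np.int64(134), np.int64(152)), ((150, 235), np.int64(22), np.int64(16), np.int64(178))]
(405, 95) [0.4481 0.2816 0.0583]
(430, 190) [0.5462 0.3183 0.0287]
(329, 225) [0.5788 0.2119 0.0166]
(357, 5) [0.3668 0.2472 0.0332]
(420, 60) [ 0.4156  0.3174 -0.0013]
(150, 235) [0.574  0.0056 0.0068]
(330, 100) [ 4.455e-01  2.231e-01 -3.000e-04]
(233, 240) [0.5775 0.1065 0.039 ]
0.058
 (array([452.4, 279.9]), array([44.8, 42.4]), 88.1, 2382, array([431., 257.]), array([474., 303.]))
0.03
 (array([549.3, 293.4]), array([81.4, 49.8]), 84.3, 2581, array([522., 254.]), array([578., 335.]))
board
 (array([615. ,  13.1]), array([265.7, 153.7]), 82.8, 18766, array([ 524., -123.]), array([707., 153.]))
[ 0.205 -0.002  1.627  0.     1.517 -1.267]
```

Call:
carry_out --targets '[{"hand": 100,"x": 0.029,"y": 0.037,"z": 0.04,"ax": 0,"ay": 0,"az": -0.067},{"hand": 100,"x": 0.058,"y": 0.074,"z": 0.08,"ax": 0,"ay": 0,"az": -0.067},{"hand": 100,"x": 0.0859,"y": 0.1108,"z": 0.12,"ax": 0,"ay": 0,"az": -0.067},{"hand": 100,"x": 0.0859,"y": 0.1108,"z": 0.12,"ax": 0,"ay": 0,"az": -0.067},{"hand": 100,"x": 0.0859,"y": 0.1108,"z": 0.12,"ax": 0,"ay": 0,"az": -0.067},{"hand": 100,"x": 0.0859,"y": 0.1108,"z": 0.12,"ax": 0,"ay": 0,"az": -0.067}]'

```text
t: 2.25
tool_pos: [0.4532, 0.2799, 0.2866]
orientation: [0.05, 3.138, 0.002]
force: [0.5, -0.7, 0.1]
opening: 0.0927
gripper_force: 0.0
```

Run:
```python
from h import *
s=read_state();print(s['t'],s['tool_pos'],s['force'],R.from_rotvec(s['orientation']).as_matrix().round(3))
c,M,p=pose("wrist")
im,d=read_camera("wrist");cv2.imwrite("pics/w3.png",im);np.savez("pics/w3.npz",d=d,M=M,p=p)
H,S,V=hsv(im);blue=(H>90)&(H<115)&(S>50)&(V>80);br=(H<25)&(S>80)
print(*top(im,d,c,M,p,blue,.058),"cube",*top(im,d,c,M,p,br,.034,.005,(.3,.45,.15,.4)),sep="\n")
```

```text
2.25 [0.45318417 0.27992811 0.28655614] [ 0.49790166 -0.6862392   0.06302166] [[-0.999  0.032  0.003]
 [ 0.032  0.999  0.001]
 [-0.003  0.001 -1.   ]]
(array([450.7, 281.7]), array([42.7, 44.2]), 88.2, 4246, array([428., 260.]), array([473., 303.]))
cube
(array([359.9, 248.3]), array([33.9, 34.2]), 4.7, 2977, array([342., 230.]), array([378., 267.]))
```

View pics/w3.png

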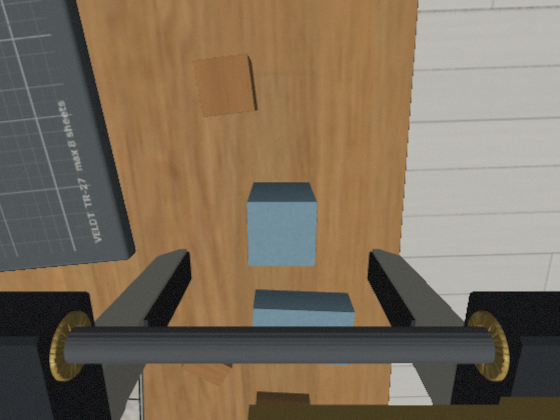

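The view shows the tall block between the fingers at (282,230) and the cube at (226,85). Next I'll go down and grip the tall block.

Call:
carry_out --newtons 8 --targets '[{"hand": 100,"x": 0.0015,"y": 0.001,"z": 0.05,"ax": 0,"ay": 0,"az": 0},{"hand": 100,"x": 0.0015,"y": 0.001,"z": 0.085,"ax": 0,"ay": 0,"az": 0},{"hand": 100,"x": 0.0015,"y": 0.001,"z": 0.085,"ax": 0,"ay": 0,"az": 0},{"hand": 30,"x": 0.0015,"y": 0.001,"z": 0.085,"ax": 0,"ay": 0,"az": 0},{"hand": 30,"x": 0.0015,"y": 0.001,"z": 0.085,"ax": 0,"ay": 0,"az": 0},{"hand": 30,"x": 0.0015,"y": 0.001,"z": 0.085,"ax": 0,"ay": 0,"az": 0},{"hand": 30,"x": 0.0015,"y": 0.001,"z": 0.085,"ax": 0,"ay": 0,"az": 0},{"hand": 30,"x": 0.0015,"y": 0.001,"z": 0.085,"ax": 0,"ay": 0,"az": 0}]'

```text
t: 3.3
tool_pos: [0.4508, 0.2811, 0.2]
orientation: [0.05, 3.141, 0.0]
force: [1.1, -0.7, -0.3]
opening: 0.0476
gripper_force: 0.0
```

Call:
carry_out --newtons 8 --targets '[{"hand": 30,"x": 0,"y": 0,"z": 0,"ax": 0,"ay": 0,"az": 0},{"hand": 30,"x": 0,"y": 0,"z": 0,"ax": 0,"ay": 0,"az": 0},{"hand": 30,"x": 0,"y": 0,"z": 0,"ax": 0,"ay": 0,"az": 0},{"hand": 30,"x": 0,"y": 0,"z": -0.05,"ax": 0,"ay": 0,"az": 0},{"hand": 30,"x": 0,"y": 0,"z": -0.1,"ax": 0,"ay": 0,"az": 0},{"hand": 30,"x": 0,"y": 0,"z": -0.1,"ax": 0,"ay": 0,"az": 0},{"hand": 30,"x": 0,"y": 0,"z": -0.1,"ax": 0,"ay": 0,"az": 0}]'

```text
t: 4.18
tool_pos: [0.4506, 0.2809, 0.2992]
orientation: [-0.05, -3.141, 0.0]
force: [-0.9, 0.4, 0.2]
opening: 0.0446
gripper_force: 8.0
```

Run:
```python
from h import *
s=read_state();print(s['t'],s['tool_pos'],s['opening'],s['gripper_force'],R.from_rotvec(s['orientation']).as_matrix().round(3))
c,M,p=pose("wrist")
im,d=read_camera("wrist");T=R.from_rotvec(s['orientation']).as_matrix()
H,S,V=hsv(im);blue=(H>90)&(H<115)&(S>50)&(V>80)
P=(cloud(c,M,p,d)-s['tool_pos'])@T
m=blue&(abs(P[...,0])<.04)&(abs(P[...,1])<.04)&(d>0)&(P[...,2]<.2);z=P[...,2][m];h=np.percentile(z,5);print("top depth",h)
t=m&(abs(P[...,2]-h)<.005);Q=P[t][:,:2]*1000;print(cv2.minAreaRect(Q.astype(np.float32)),Q.min(0),Q.max(0))
```

```text
4.175 [0.45061082 0.28091953 0.29923344] 0.04456277175013559 7.999923527240753 [[-0.999  0.032 -0.   ]
 [ 0.032  0.999 -0.   ]
 [ 0.    -0.    -1.   ]]
top depth 0.14116278426047454
((8.029905319213867, -0.028024673461914062), (27.260475158691406, 44.41010284423828), 0.413777232170105) [ -5.716643   -22.28155602] [21.56305899 22.16578921]
```

Call:
carry_out --targets '[{"hand": 30,"x": -0.035,"y": -0.044,"z": -0.04,"ax": 0,"ay": 0,"az": 0.094},{"hand": 30,"x": -0.07,"y": -0.088,"z": -0.04,"ax": 0,"ay": 0,"az": 0.094},{"hand": 30,"x": -0.104,"y": -0.132,"z": -0.04,"ax": 0,"ay": 0,"az": 0.094},{"hand": 30,"x": -0.139,"y": -0.176,"z": -0.04,"ax": 0,"ay": 0,"az": 0.094},{"hand": 30,"x": -0.173,"y": -0.22,"z": -0.04,"ax": 0,"ay": 0,"az": 0.094},{"hand": 30,"x": -0.2075,"y": -0.2643,"z": -0.04,"ax": 0,"ay": 0,"az": 0.094},{"hand": 30,"x": -0.2075,"y": -0.2643,"z": -0.04,"ax": 0,"ay": 0,"az": 0.094},{"hand": 30,"x": -0.2075,"y": -0.2643,"z": -0.04,"ax": 0,"ay": 0,"az": 0.094}]'

```text
t: 5.22
tool_pos: [0.6492, 0.0103, 0.3374]
orientation: [-0.198, -3.132, -0.001]
force: [0.3, 0.6, -0.6]
opening: 0.0439
gripper_force: 8.0
```

Call:
carry_out --targets '[{"hand": 30,"x": 0,"y": 0,"z": 0,"ax": 0,"ay": 0,"az": 0},{"hand": 30,"x": 0,"y": 0,"z": 0,"ax": 0,"ay": 0,"az": 0},{"hand": 30,"x": 0,"y": 0,"z": 0,"ax": 0,"ay": 0,"az": 0}]'

```text
t: 5.6
tool_pos: [0.6496, 0.0111, 0.3401]
orientation: [0.196, 3.135, -0.0]
force: [-0.8, -0.1, 0.3]
opening: 0.0441
gripper_force: 8.0
```

Run:
```python
from h import *
s=read_state();print(s['t'],s['tool_pos'],s['opening'],R.from_rotvec(s['orientation']).as_matrix().round(3))
c,M,p=pose("wrist")
im,d=read_camera("wrist");cv2.imwrite("pics/w4.png",im);np.savez("pics/w4.npz",d=d,M=M,p=p)
```

```text
5.6 [0.64955188 0.0110748  0.34006469] 0.04411512277750175 [[-0.992  0.124  0.   ]
 [ 0.124  0.992 -0.   ]
 [-0.     0.    -1.   ]]
```

View pics/w4.png

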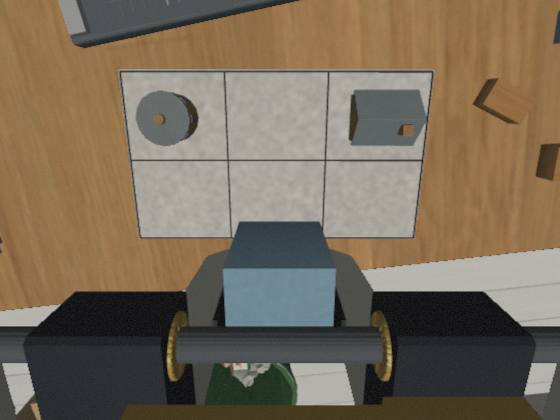

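This view shows the whole board: its outline has corners at about (122,71), (432,71), (414,238) and (140,238), and the front-middle plot is at (277,115).

Run:
```python
from h import *
im=cv2.imread("pics/w4.png");z=np.load("pics/w4.npz");M,p=z['M'],z['p'];c=camera_params("wrist")
H,S,V=hsv(im)
g=cv2.cvtColor(im,cv2.COLOR_BGR2GRAY)
def cross(u,v):
    # line through dark grid crossing by darkest col/row averaged off-centre
    u,v=int(u),int(v)
    return u,v
# straight lines fitted to darkest pixel across each rule
def vline(u0,u1,v0,v1):   # points along rows
    pts=[]
    for v in range(v0,v1):
        ug=u0+(u1-u0)*(v-v0)/(v1-v0); a=int(ug)-5; w=np.clip(np.median(g[v,a:a+12])-15-g[v,a:a+12].astype(float),0,None)
        if w.sum()>10: pts.append((a+(w*np.arange(12)).sum()/w.sum(),v))
    return np.array(pts,np.float32)
def hline(v,ua,ub):
    pts=[]
    for u in range(ua,ub):
        a=v-5; q=g[a:a+12,u].astype(float); w=np.clip(np.median(q)-15-q,0,None)
        if w.sum()>10: pts.append((u,a+(w*np.arange(12)).sum()/w.sum()))
    return np.array(pts,np.float32)
def world(pts):
    W=ray(c,M,p,pts,.006)[:,:2]*1000
    vx,vy,x,y=cv2.fitLine(W.astype(np.float32),cv2.DIST_HUBER,0,.01,.01).ravel(); return np.array([x,y]),np.array([vx,vy])
L={"vl":world(vline(225,231,80,220)),"vr":world(vline(328,324,80,215)),
"h0":world(hline(160,145,415))}
def X(a,b):
    t=np.linalg.solve(np.c_[a[1],-b[1]],b[0]-a[0]);return a[0]+t[0]*a[1]
for k,v in L.items(): print(k,np.degrees(np.arctan2(*v[1][::-1])).round(2))
a,b=X(L["vl"],L["h0"]),X(L["vr"],L["h0"]);print(a,b,np.linalg.norm(a-b),"centre",(a+b)/2)
# outer edges by board mask
w=((S<70)&(V>95)).astype(np.uint8);w[245:]=0
w=cv2.morphologyEx(w,cv2.MORPH_CLOSE,np.ones((5,5)));n,lab,st,_=cv2.connectedComponentsWithStats(w);i=1+np.argmax(st[1:,4])
k=max(cv2.findContours((lab==i).astype(np.uint8),0,1)[0],key=cv2.contourArea)
print(st[i]);r=cv2.minAreaRect((ray(c,M,p,k[:,0],.006)[:,:2]*1000).astype(np.float32));print(r)
```

```text
vl -7.18
vr -7.17
h0 82.81
[610.21606  -31.185545] [621.23376   56.102425] 87.98056 centre [615.7249   12.45844]
[  118    69   317   174 47925]
((617.3303833007812, 12.141860961914062), (266.955810546875, 156.28550720214844), 82.8470458984375)
```

Call:
carry_out --targets '[{"hand": 30,"x": 0.036,"y": -0.0014,"z": 0,"ax": 0,"ay": 0,"az": 0},{"hand": 30,"x": 0.0717,"y": -0.0028,"z": 0.01,"ax": 0,"ay": 0,"az": 0},{"hand": 30,"x": 0.0717,"y": -0.0028,"z": 0.03,"ax": 0,"ay": 0,"az": 0},{"hand": 30,"x": 0.0717,"y": -0.0028,"z": 0.08,"ax": 0,"ay": 0,"az": 0},{"hand": 30,"x": 0.0717,"y": -0.0028,"z": 0.12,"ax": 0,"ay": 0,"az": 0},{"hand": 30,"x": 0.0717,"y": -0.0028,"z": 0.128,"ax": 0,"ay": 0,"az": 0},{"hand": 30,"x": 0.0717,"y": -0.0028,"z": 0.128,"ax": 0,"ay": 0,"az": 0},{"hand": 30,"x": 0.0717,"y": -0.0028,"z": 0.128,"ax": 0,"ay": 0,"az": 0}]'

```text
t: 6.65
tool_pos: [0.5796, 0.0164, 0.214]
orientation: [0.197, 3.132, -0.0]
force: [0.0, -0.5, 0.2]
opening: 0.044
gripper_force: 8.0
```

Run:
```python
from h import *
s=read_state();print(s['t'],s['tool_pos'],s['opening'],s['force'],R.from_rotvec(s['orientation']).as_matrix().round(4))
```

```text
6.65 [0.57961877 0.01638294 0.21397912] 0.04397160988082935 [ 0.02352309 -0.51805841  0.18241516] [[-9.921e-01  1.255e-01  3.600e-03]
 [ 1.255e-01  9.921e-01 -3.000e-04]
 [-3.600e-03  2.000e-04 -1.000e+00]]
```

Call:
carry_out --targets '[{"hand": 30,"x": 0,"y": 0,"z": 0.003,"ax": 0,"ay": 0,"az": 0},{"hand": 30,"x": 0,"y": 0,"z": 0.005,"ax": 0,"ay": 0,"az": 0},{"hand": 30,"x": 0,"y": 0,"z": 0.0055,"ax": 0,"ay": 0,"az": 0},{"hand": 30,"x": 0,"y": 0,"z": 0.0055,"ax": 0,"ay": 0,"az": 0}]'

```text
t: 7.15
tool_pos: [0.5783, 0.0165, 0.2062]
orientation: [-0.197, -3.135, 0.0]
force: [-0.0, 0.1, -0.7]
opening: 0.0438
gripper_force: 8.0
```

Run:
```python
from h import *
for i in range(3):
    s=read_state();print(s['t'],s['tool_pos'],s['opening'],s['force'],R.from_rotvec(s['orientation']).as_matrix().round(4)[0]); 
    if i<2: read_camera("wrist")
```

```text
7.15 [0.57826692 0.01645998 0.20624507] 0.043793416407751695 [-0.03145163  0.14101981 -0.72786511] [-0.9921  0.1255 -0.    ]
7.2 [0.57827019 0.01645899 0.20623939] 0.04411640969688376 [-0.39750351  0.18878543  0.17306724] [-9.921e-01  1.255e-01 -1.000e-04]
7.25 [0.5783016  0.01647882 0.20628997] 0.044296895856087294 [0.66472196 0.65688846 0.33495875] [-0.9921  0.1255  0.    ]
```

Call:
carry_out --targets '[{"hand": 30,"x": 0,"y": 0.0007,"z": 0,"ax": 0,"ay": 0,"az": 0},{"hand": 30,"x": 0,"y": 0.0007,"z": 0.0005,"ax": 0,"ay": 0,"az": 0},{"hand": 58,"x": 0,"y": 0.0007,"z": 0.0005,"ax": 0,"ay": 0,"az": 0},{"hand": 58,"x": 0,"y": 0.0007,"z": 0.0005,"ax": 0,"ay": 0,"az": 0},{"hand": 58,"x": 0,"y": 0.0007,"z": 0.0005,"ax": 0,"ay": 0,"az": 0},{"hand": 58,"x": 0,"y": 0.0007,"z": -0.03,"ax": 0,"ay": 0,"az": 0},{"hand": 58,"x": 0,"y": 0.0007,"z": -0.08,"ax": 0,"ay": 0,"az": 0},{"hand": 58,"x": 0,"y": 0.0007,"z": -0.14,"ax": 0,"ay": 0,"az": 0}]'

```text
t: 8.25
tool_pos: [0.5777, 0.0172, 0.3464]
orientation: [-0.197, -3.133, -0.0]
force: [1.3, 0.5, 0.3]
opening: 0.0539
gripper_force: 0.0
```

Call:
carry_out --targets '[{"hand": 100,"x": -0.028,"y": 0.052,"z": -0.01,"ax": 0,"ay": 0,"az": 0},{"hand": 100,"x": -0.056,"y": 0.104,"z": -0.02,"ax": 0,"ay": 0,"az": 0},{"hand": 100,"x": -0.0833,"y": 0.1547,"z": -0.02,"ax": 0,"ay": 0,"az": 0},{"hand": 100,"x": -0.0833,"y": 0.1547,"z": -0.02,"ax": 0,"ay": 0,"az": 0},{"hand": 100,"x": -0.0833,"y": 0.1547,"z": -0.02,"ax": 0,"ay": 0,"az": 0},{"hand": 100,"x": -0.0833,"y": 0.1547,"z": -0.02,"ax": 0,"ay": 0,"az": 0},{"hand": 100,"x": -0.0833,"y": 0.1547,"z": -0.02,"ax": 0,"ay": 0,"az": 0}]'

```text
t: 9.12
tool_pos: [0.6802, 0.1591, 0.3671]
orientation: [0.2, 3.134, 0.0]
force: [-0.1, 0.1, -0.1]
opening: 0.0929
gripper_force: 0.0
```

Run:
```python
from h import *
s=read_state();print(s['t'],s['tool_pos'],s['force'],R.from_rotvec(s['orientation']).as_matrix().round(3))
c,M,p=pose("wrist")
im,d=read_camera("wrist");cv2.imwrite("pics/w5.png",im);np.savez("pics/w5.npz",d=d,M=M,p=p)
H,S,V=hsv(im);blue=(H>90)&(H<115)&(S>50)&(V>80);br=(H<25)&(S>80)
print("tall",*top(im,d,c,M,p,blue,.064),"flat",*top(im,d,c,M,p,br,.022,.004,(.5,.75,.16,.4)),"small",*top(im,d,c,M,p,br,.0165,.004,(.5,.75,.16,.4)),"L",*top(im,d,c,M,p,blue,.03),sep="\n")
```

```text
9.125 [0.68019144 0.15907712 0.36707907] [-0.14740485  0.09790393 -0.14872635] [[-0.992  0.127  0.001]
 [ 0.127  0.992  0.   ]
 [-0.001  0.    -1.   ]]
tall
(array([579.8,  17.5]), array([43.8, 42.5]), 82.7, 3113, array([557.,  -7.]), array([604.,  42.]))
flat
(array([648.5, 275.2]), array([50.4, 30.1]), 84.8, 1707, array([632., 249.]), array([665., 301.]))
small
(array([589.5, 211.4]), array([38.6, 23.2]), 57.6, 1122, array([571., 190.]), array([608., 233.]))
L
(array([554.9, 293.7]), array([81.1, 41.6]), 82.7, 3862, array([529., 255.]), array([579., 335.]))
```

View pics/w5.png

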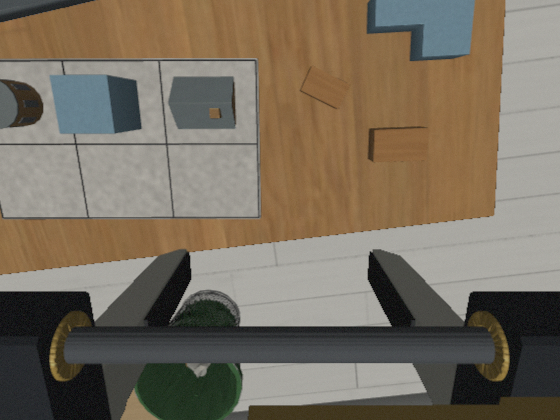

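The tall block stands at (83,103) in the front-middle plot, square to the lines. The large flat block is at (400,145) and the small one is at (325,88). I'll hover above the large one.

Call:
carry_out --targets '[{"hand": 100,"x": 0.015,"y": 0.037,"z": 0.03,"ax": 0,"ay": 0,"az": -0.037},{"hand": 100,"x": 0.03,"y": 0.074,"z": 0.06,"ax": 0,"ay": 0,"az": -0.037},{"hand": 100,"x": 0.0462,"y": 0.1112,"z": 0.097,"ax": 0,"ay": 0,"az": -0.037},{"hand": 100,"x": 0.0462,"y": 0.1112,"z": 0.097,"ax": 0,"ay": 0,"az": -0.037},{"hand": 100,"x": 0.0462,"y": 0.1112,"z": 0.097,"ax": 0,"ay": 0,"az": -0.037},{"hand": 100,"x": 0.0462,"y": 0.1112,"z": 0.097,"ax": 0,"ay": 0,"az": -0.037}]'

```text
t: 9.93
tool_pos: [0.6497, 0.2752, 0.2715]
orientation: [0.142, 3.135, 0.001]
force: [-0.2, -0.5, -0.3]
opening: 0.0927
gripper_force: 0.0
```

```bash
cat > near.py <<'E'
import sys
from h import *
s=read_state();T=R.from_rotvec(s['orientation']).as_matrix();print(s['t'],s['tool_pos'].round(4),s['opening'].round(4),s['gripper_force'],"y-angle",np.degrees(np.arctan2(T[1,1],T[0,1])).round(2))
c,M,p=pose("wrist");im,d=read_camera("wrist");H,S,V=hsv(im)
m=(H>90)&(H<115)&(S>50)&(V>80) if sys.argv[1]=="blue" else (H<25)&(S>80)
x,y=s['tool_pos'][:2];a=.07
for o in top(im,d,c,M,p,m,float(sys.argv[2]),.005,(x-a,x+a,y-a,y+a))[:2]:
    print(o); print("in tool mm",((np.r_[o[0],0]-np.r_[x,y,0]*1000)@T)[:2].round(1))
E
python3 near.py brown .022
```

```text
Traceback (most recent call last):
  File "near.py", line 3, in <module>
    s=read_state();T=R.from_rotvec(s['orientation']).as_matrix();print(s['t'],s['tool_pos'].round(4),s['opening'].round(4),s['gripper_force'],"y-angle",np.degrees(np.arctan2(T[1,1],T[0,1])).round(2))
                                                                                                     ^^^^^^^^^^^^^^^^^^
AttributeError: 'float' object has no attribute 'round'
```

```bash
sed -i "s/s\['opening'\].round(4)/s['opening']/" near.py; python3 near.py brown .022
```

```text
9.925 [0.6497 0.2752 0.2715] 0.09268442807809489 0.0 y-angle 84.83
(array([648.1, 276.1]), array([49.8, 30.2]), 84.8, 2873, array([631., 250.]), array([665., 302.]))
in tool mm [1.7 0.8]
```

Call:
carry_out --newtons 15 --targets '[{"hand": 100,"x": 0.0015,"y": 0.0008,"z": 0.04,"ax": 0,"ay": 0,"az": 0},{"hand": 75,"x": 0.0015,"y": 0.0008,"z": 0.075,"ax": 0,"ay": 0,"az": 0},{"hand": 75,"x": 0.0015,"y": 0.0008,"z": 0.0825,"ax": 0,"ay": 0,"az": 0},{"hand": 75,"x": 0.0015,"y": 0.0008,"z": 0.0825,"ax": 0,"ay": 0,"az": 0},{"hand": 40,"x": 0.0015,"y": 0.0008,"z": 0.0825,"ax": 0,"ay": 0,"az": 0},{"hand": 40,"x": 0.0015,"y": 0.0008,"z": 0.0825,"ax": 0,"ay": 0,"az": 0},{"hand": 40,"x": 0.0015,"y": 0.0008,"z": 0.0825,"ax": 0,"ay": 0,"az": 0},{"hand": 40,"x": 0.0015,"y": 0.0008,"z": 0.0825,"ax": 0,"ay": 0,"az": 0}]'

```text
t: 10.98
tool_pos: [0.6475, 0.2772, 0.1874]
orientation: [0.14, 3.138, 0.0]
force: [0.1, -1.0, 4.3]
opening: 0.0499
gripper_force: 15.0
```

Call:
carry_out --newtons 15 --targets '[{"hand": 40,"x": 0,"y": 0,"z": 0,"ax": 0,"ay": 0,"az": 0},{"hand": 40,"x": 0,"y": 0,"z": 0,"ax": 0,"ay": 0,"az": 0}]'

```text
t: 11.22
tool_pos: [0.6474, 0.2772, 0.1874]
orientation: [0.139, 3.138, 0.0]
force: [-0.3, -1.6, 5.7]
opening: 0.0499
gripper_force: 15.0
```

Call:
carry_out --targets '[{"hand": 40,"x": 0,"y": 0,"z": -0.05,"ax": 0,"ay": 0,"az": 0},{"hand": 40,"x": 0,"y": 0,"z": -0.1,"ax": 0,"ay": 0,"az": 0},{"hand": 40,"x": 0,"y": 0,"z": -0.15,"ax": 0,"ay": 0,"az": 0},{"hand": 40,"x": 0,"y": 0,"z": -0.15,"ax": 0,"ay": 0,"az": 0}]'

```text
t: 11.72
tool_pos: [0.6485, 0.2779, 0.3432]
orientation: [0.139, 3.129, 0.006]
force: [0.8, 0.9, -0.6]
opening: 0.0499
gripper_force: 15.0
```

Call:
carry_out --targets '[{"hand": 40,"x": 0.009,"y": -0.053,"z": 0,"ax": 0,"ay": 0,"az": 0.035},{"hand": 40,"x": 0.018,"y": -0.106,"z": 0,"ax": 0,"ay": 0,"az": 0.035},{"hand": 40,"x": 0.027,"y": -0.159,"z": 0,"ax": 0,"ay": 0,"az": 0.035},{"hand": 40,"x": 0.036,"y": -0.212,"z": 0,"ax": 0,"ay": 0,"az": 0.035},{"hand": 40,"x": 0.0455,"y": -0.2652,"z": 0,"ax": 0,"ay": 0,"az": 0.035},{"hand": 40,"x": 0.0455,"y": -0.2652,"z": 0,"ax": 0,"ay": 0,"az": 0.035},{"hand": 40,"x": 0.0455,"y": -0.2652,"z": 0,"ax": 0,"ay": 0,"az": 0.035},{"hand": 40,"x": 0.0455,"y": -0.2652,"z": 0,"ax": 0,"ay": 0,"az": 0.035}]'

```text
t: 12.72
tool_pos: [0.5784, 0.0183, 0.3361]
orientation: [-0.192, -3.135, -0.001]
force: [0.2, 0.4, -0.0]
opening: 0.0503
gripper_force: 15.0
```

Run:
```python
from h import *
s=read_state();T=R.from_rotvec(s['orientation']).as_matrix();print(s['t'],s['tool_pos'],s['opening'],np.degrees(np.arctan2(T[1,1],T[0,1])))
c,M,p=pose("wrist")
im,d=read_camera("wrist");cv2.imwrite("pics/w6.png",im)
H,S,V=hsv(im);br=(H<25)&(S>80)
P=(cloud(c,M,p,d)-s['tool_pos'])@T
m=br&(abs(P[...,0])<.04)&(abs(P[...,1])<.035)&(d>0)&(P[...,2]<.2)&(P[...,2]>.14)
t=m&(abs(P[...,2]-.1654)<.004);Q=P[t][:,:2]*1000;print(t.sum(),cv2.minAreaRect(Q.astype(np.float32)),Q.min(0),Q.max(0))
```

```text
12.725 [0.57840811 0.01833339 0.33613626] 0.05026139495450966 82.98751265840669
6393 ((-1.0316896438598633, 0.12827110290527344), (30.819246292114258, 50.96978759765625), 0.16588829457759857) [-16.44983932 -25.34876983] [14.42828585 25.64054157]
```

View pics/w6.png

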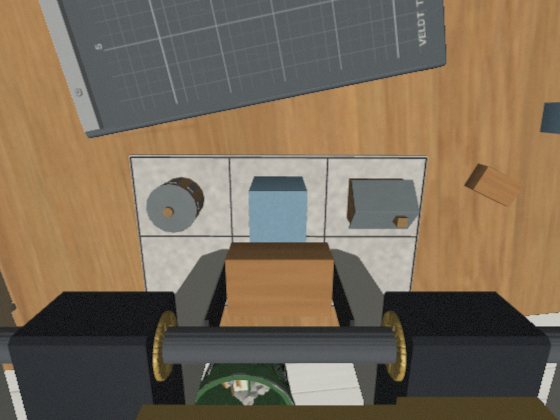

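The flat block is held square at (280,275), with the tall block under the camera at (278,205). I'll lower it.

Call:
carry_out --targets '[{"hand": 40,"x": 0.0005,"y": -0.0011,"z": 0.03,"ax": 0,"ay": 0,"az": 0.003},{"hand": 40,"x": 0.0005,"y": -0.0011,"z": 0.06,"ax": 0,"ay": 0,"az": 0.003},{"hand": 40,"x": 0.0005,"y": -0.0011,"z": 0.077,"ax": 0,"ay": 0,"az": 0.003},{"hand": 40,"x": 0.0005,"y": -0.0011,"z": 0.077,"ax": 0,"ay": 0,"az": 0.003},{"hand": 40,"x": 0.0005,"y": -0.0011,"z": 0.077,"ax": 0,"ay": 0,"az": 0.003},{"hand": 40,"x": 0.0005,"y": -0.0011,"z": 0.077,"ax": 0,"ay": 0,"az": 0.003}]'

```text
t: 13.52
tool_pos: [0.5784, 0.0161, 0.2613]
orientation: [0.199, 3.133, -0.0]
force: [-0.3, -0.6, -0.1]
opening: 0.0502
gripper_force: 15.0
```

Run:
```python
from h import *
s=read_state();T=R.from_rotvec(s['orientation']).as_matrix();print(s['t'],s['tool_pos'],s['force'],np.degrees(np.arctan2(T[1,1],T[0,1])))
```

```text
13.525 [0.57835389 0.01612185 0.26132053] [-0.32929506 -0.62560619 -0.07706393] 82.74088989825736
```

Call:
carry_out --targets '[{"hand": 40,"x": 0.0004,"y": 0.0008,"z": 0.004,"ax": 0,"ay": 0,"az": 0},{"hand": 40,"x": 0.0004,"y": 0.0008,"z": 0.0075,"ax": 0,"ay": 0,"az": 0},{"hand": 40,"x": 0.0004,"y": 0.0008,"z": 0.0075,"ax": 0,"ay": 0,"az": 0},{"hand": 40,"x": 0.0004,"y": 0.0008,"z": 0.0075,"ax": 0,"ay": 0,"az": 0}]'

```text
t: 14.02
tool_pos: [0.5773, 0.0169, 0.2522]
orientation: [-0.199, -3.135, 0.0]
force: [0.0, 0.3, -1.2]
opening: 0.0502
gripper_force: 15.0
```

Call:
carry_out --targets '[{"hand": 40,"x": -0.0003,"y": 0.0003,"z": 0.0006,"ax": 0,"ay": 0,"az": 0},{"hand": 40,"x": -0.0003,"y": 0.0003,"z": 0.0006,"ax": 0,"ay": 0,"az": 0},{"hand": 65,"x": -0.0003,"y": 0.0003,"z": 0.0006,"ax": 0,"ay": 0,"az": 0},{"hand": 65,"x": -0.0003,"y": 0.0003,"z": 0.0006,"ax": 0,"ay": 0,"az": 0},{"hand": 65,"x": -0.0003,"y": 0.0003,"z": 0.0006,"ax": 0,"ay": 0,"az": 0},{"hand": 65,"x": -0.0003,"y": 0.0003,"z": -0.02,"ax": 0,"ay": 0,"az": 0},{"hand": 65,"x": -0.0003,"y": 0.0003,"z": -0.06,"ax": 0,"ay": 0,"az": 0},{"hand": 65,"x": -0.0003,"y": 0.0003,"z": -0.1,"ax": 0,"ay": 0,"az": 0}]'

```text
t: 15.02
tool_pos: [0.5776, 0.0172, 0.3548]
orientation: [0.199, 3.135, 0.0]
force: [1.0, -0.4, -0.0]
opening: 0.0604
gripper_force: 0.0
```

Call:
carry_out --targets '[{"hand": 75,"x": 0.041,"y": 0.034,"z": 0,"ax": 0,"ay": 0,"az": -0.07},{"hand": 75,"x": 0.082,"y": 0.067,"z": 0,"ax": 0,"ay": 0,"az": -0.14},{"hand": 75,"x": 0.123,"y": 0.101,"z": 0,"ax": 0,"ay": 0,"az": -0.208},{"hand": 75,"x": 0.164,"y": 0.135,"z": 0.02,"ax": 0,"ay": 0,"az": -0.208},{"hand": 75,"x": 0.205,"y": 0.168,"z": 0.04,"ax": 0,"ay": 0,"az": -0.208},{"hand": 75,"x": 0.2453,"y": 0.2018,"z": 0.075,"ax": 0,"ay": 0,"az": -0.208},{"hand": 75,"x": 0.2453,"y": 0.2018,"z": 0.075,"ax": 0,"ay": 0,"az": -0.208},{"hand": 75,"x": 0.2453,"y": 0.2018,"z": 0.075,"ax": 0,"ay": 0,"az": -0.208}]'

```text
t: 16.02
tool_pos: [0.3604, 0.2486, 0.2787]
orientation: [-0.129, 3.137, 0.001]
force: [-0.0, -0.2, 0.7]
opening: 0.07
gripper_force: 0.0
```

Call:
carry_out --targets '[{"hand": 75,"x": 0,"y": 0,"z": 0,"ax": 0,"ay": 0,"az": 0},{"hand": 75,"x": 0,"y": 0,"z": 0,"ax": 0,"ay": 0,"az": 0},{"hand": 75,"x": 0,"y": 0,"z": 0,"ax": 0,"ay": 0,"az": 0}]'

```text
t: 16.4
tool_pos: [0.3605, 0.248, 0.2777]
orientation: [-0.125, 3.138, 0.0]
force: [0.2, 0.3, -0.0]
opening: 0.0694
gripper_force: 0.0
```

```bash
python3 near.py brown .034
```

```text
16.4 [0.3605 0.248  0.2777] 0.06935488308702101 0.0 y-angle 94.58
(array([358.9, 248. ]), array([34.7, 33.8]), 5.0, 2291, array([340., 230.]), array([377., 266.]))
in tool mm [1.6 0.1]
```

Call:
carry_out --newtons 15 --targets '[{"hand": 75,"x": 0.0015,"y": 0,"z": 0.05,"ax": 0,"ay": 0,"az": -0.005},{"hand": 75,"x": 0.0015,"y": 0,"z": 0.085,"ax": 0,"ay": 0,"az": -0.005},{"hand": 75,"x": 0.0015,"y": 0,"z": 0.0865,"ax": 0,"ay": 0,"az": -0.005},{"hand": 75,"x": 0.0015,"y": 0,"z": 0.0865,"ax": 0,"ay": 0,"az": -0.005},{"hand": 25,"x": 0.0015,"y": 0,"z": 0.0865,"ax": 0,"ay": 0,"az": -0.005},{"hand": 25,"x": 0.0015,"y": 0,"z": 0.0865,"ax": 0,"ay": 0,"az": -0.005},{"hand": 25,"x": 0.0015,"y": 0,"z": 0.0865,"ax": 0,"ay": 0,"az": -0.005},{"hand": 25,"x": 0.0015,"y": 0,"z": 0.0865,"ax": 0,"ay": 0,"az": -0.005}]'

```text
t: 17.45
tool_pos: [0.3585, 0.2483, 0.191]
orientation: [-0.135, 3.138, 0.0]
force: [0.8, 0.9, -0.4]
opening: 0.0342
gripper_force: 0.0
```

Call:
carry_out --newtons 15 --targets '[{"hand": 25,"x": 0,"y": 0,"z": 0,"ax": 0,"ay": 0,"az": 0},{"hand": 25,"x": 0,"y": 0,"z": 0,"ax": 0,"ay": 0,"az": 0}]'

```text
t: 17.7
tool_pos: [0.3585, 0.2483, 0.1909]
orientation: [-0.135, 3.139, 0.0]
force: [-1.4, -0.3, 3.2]
opening: 0.0341
gripper_force: 15.0
```

Call:
carry_out --targets '[{"hand": 25,"x": 0,"y": 0,"z": -0.05,"ax": 0,"ay": 0,"az": 0},{"hand": 25,"x": 0,"y": 0,"z": -0.1,"ax": 0,"ay": 0,"az": 0},{"hand": 25,"x": -0.02,"y": -0.01,"z": -0.15,"ax": 0,"ay": 0,"az": 0.05},{"hand": 25,"x": -0.068,"y": -0.042,"z": -0.15,"ax": 0,"ay": 0,"az": 0.1},{"hand": 25,"x": -0.117,"y": -0.072,"z": -0.15,"ax": 0,"ay": 0,"az": 0.15},{"hand": 25,"x": -0.166,"y": -0.102,"z": -0.15,"ax": 0,"ay": 0,"az": 0.211},{"hand": 25,"x": -0.215,"y": -0.132,"z": -0.15,"ax": 0,"ay": 0,"az": 0.211},{"hand": 25,"x": -0.264,"y": -0.162,"z": -0.15,"ax": 0,"ay": 0,"az": 0.211}]'

```text
t: 18.7
tool_pos: [0.6369, 0.1085, 0.3401]
orientation: [-0.196, -3.135, -0.0]
force: [0.5, 0.4, 0.4]
opening: 0.0339
gripper_force: 15.0
```

Call:
carry_out --targets '[{"hand": 25,"x": 0,"y": 0,"z": 0,"ax": 0,"ay": 0,"az": 0},{"hand": 25,"x": 0,"y": 0,"z": 0,"ax": 0,"ay": 0,"az": 0}]'

```text
t: 18.95
tool_pos: [0.6351, 0.1096, 0.3397]
orientation: [-0.197, -3.133, -0.0]
force: [0.9, 0.1, -0.1]
opening: 0.034
gripper_force: 15.0
```

```bash
cat > held.py <<'E'
import sys
from h import *
# held.py colour top_depth name
s=read_state();T=R.from_rotvec(s['orientation']).as_matrix();print(s['t'],s['tool_pos'].round(4),s['opening'],"y-angle",np.degrees(np.arctan2(T[1,1],T[0,1])).round(2))
c,M,p=pose("wrist");im,d=read_camera("wrist");cv2.imwrite(sys.argv[3],im);H,S,V=hsv(im)
m=(H>90)&(H<115)&(S>50)&(V>80) if sys.argv[1]=="blue" else (H<25)&(S>80)
P=(cloud(c,M,p,d)-s['tool_pos'])@T
t=m&(abs(P[...,0])<.08)&(abs(P[...,1])<.08)&(abs(P[...,2]-float(sys.argv[2]))<.004)
Q=P[t][:,:2]*1000;print(t.sum(),cv2.minAreaRect(Q.astype(np.float32)),Q.min(0),Q.max(0))
E
python3 held.py brown .1569 pics/w7.png
```

```text
18.95 [0.6351 0.1096 0.3397] 0.03396722326573256 y-angle 82.82
5077 ((0.24877071380615234, -0.37776947021484375), (32.506858825683594, 65.00401306152344), 1.0971022844314575) [-16.33190197 -32.71066507] [16.38829679 32.29624752]
```

Call:
carry_out --targets '[{"hand": 25,"x": -0.0304,"y": -0.0108,"z": 0.02,"ax": 0,"ay": 0,"az": 0},{"hand": 25,"x": -0.0304,"y": -0.0108,"z": 0.07,"ax": 0,"ay": 0,"az": 0},{"hand": 25,"x": -0.0304,"y": -0.0108,"z": 0.115,"ax": 0,"ay": 0,"az": 0},{"hand": 25,"x": -0.0304,"y": -0.0108,"z": 0.136,"ax": 0,"ay": 0,"az": 0},{"hand": 25,"x": -0.0304,"y": -0.0108,"z": 0.136,"ax": 0,"ay": 0,"az": 0},{"hand": 25,"x": -0.0304,"y": -0.0108,"z": 0.136,"ax": 0,"ay": 0,"az": 0},{"hand": 25,"x": -0.0304,"y": -0.0108,"z": 0.136,"ax": 0,"ay": 0,"az": 0}]'

```text
t: 19.88
tool_pos: [0.6653, 0.0953, 0.2075]
orientation: [0.195, 3.131, 0.001]
force: [0.1, -0.5, 0.5]
opening: 0.0336
gripper_force: 15.0
```

```bash
python3 -c "
from h import *
s=read_state();T=R.from_rotvec(s['orientation']).as_matrix();print(s['t'],s['tool_pos'],s['force'],np.degrees(np.arctan2(T[1,1],T[0,1])))"
```

```text
19.875 [0.66528018 0.09530301 0.20754642] [ 0.12216871 -0.46444621  0.47747222] 82.858496277231
```

Call:
carry_out --targets '[{"hand": 25,"x": 0,"y": 0,"z": 0.003,"ax": 0,"ay": 0,"az": 0},{"hand": 25,"x": 0,"y": 0,"z": 0.006,"ax": 0,"ay": 0,"az": 0},{"hand": 25,"x": 0,"y": 0,"z": 0.006,"ax": 0,"ay": 0,"az": 0},{"hand": 25,"x": 0,"y": 0,"z": 0.006,"ax": 0,"ay": 0,"az": 0},{"hand": 25,"x": 0,"y": 0,"z": 0.006,"ax": 0,"ay": 0,"az": 0}]'

```text
t: 20.5
tool_pos: [0.6642, 0.0951, 0.1987]
orientation: [0.196, 3.135, -0.0]
force: [0.3, 0.6, -0.8]
opening: 0.0342
gripper_force: 15.0
```

Call:
carry_out --targets '[{"hand": 25,"x": 0.0002,"y": 0,"z": 0.0016,"ax": 0,"ay": 0,"az": 0},{"hand": 25,"x": 0.0002,"y": 0,"z": 0.0016,"ax": 0,"ay": 0,"az": 0},{"hand": 50,"x": 0.0002,"y": 0,"z": 0.0016,"ax": 0,"ay": 0,"az": 0},{"hand": 50,"x": 0.0002,"y": 0,"z": 0.0016,"ax": 0,"ay": 0,"az": 0},{"hand": 50,"x": 0.0002,"y": 0,"z": 0.0016,"ax": 0,"ay": 0,"az": 0},{"hand": 50,"x": 0.0002,"y": 0,"z": -0.03,"ax": 0,"ay": 0,"az": 0},{"hand": 50,"x": 0.0002,"y": 0,"z": -0.08,"ax": 0,"ay": 0,"az": 0},{"hand": 50,"x": 0.0002,"y": 0,"z": -0.14,"ax": 0,"ay": 0,"az": 0}]'

```text
t: 21.5
tool_pos: [0.6634, 0.0951, 0.3387]
orientation: [-0.196, -3.133, 0.001]
force: [1.0, 0.3, -0.1]
opening: 0.0463
gripper_force: 0.0
```

Call:
carry_out --targets '[{"hand": 100,"x": 0.023,"y": 0.034,"z": 0,"ax": 0,"ay": 0,"az": 0.18},{"hand": 100,"x": 0.046,"y": 0.067,"z": 0,"ax": 0,"ay": 0,"az": 0.36},{"hand": 100,"x": 0.069,"y": 0.101,"z": 0.01,"ax": 0,"ay": 0,"az": 0.54},{"hand": 100,"x": 0.092,"y": 0.135,"z": 0.02,"ax": 0,"ay": 0,"az": 0.72},{"hand": 100,"x": 0.115,"y": 0.169,"z": 0.03,"ax": 0,"ay": 0,"az": 0.9},{"hand": 100,"x": 0.1386,"y": 0.2023,"z": 0.04,"ax": 0,"ay": 0,"az": 1.08},{"hand": 100,"x": 0.1386,"y": 0.2023,"z": 0.04,"ax": 0,"ay": 0,"az": 1.26},{"hand": 100,"x": 0.1386,"y": 0.2023,"z": 0.04,"ax": 0,"ay": 0,"az": 1.44}]'

```text
t: 22.5
tool_pos: [0.5511, 0.3139, 0.2985]
orientation: [-2.22, -2.223, 0.001]
force: [-0.4, -0.1, 0.1]
opening: 0.0929
gripper_force: 0.0
```

Call:
carry_out --targets '[{"hand": 100,"x": 0,"y": 0,"z": 0,"ax": 0,"ay": 0,"az": 0.1},{"hand": 100,"x": 0,"y": 0,"z": 0,"ax": 0,"ay": 0,"az": 0.1},{"hand": 100,"x": 0,"y": 0,"z": 0,"ax": 0,"ay": 0,"az": 0.1},{"hand": 100,"x": 0,"y": 0,"z": 0,"ax": 0,"ay": 0,"az": 0.1}]'

```text
t: 23.0
tool_pos: [0.5517, 0.3131, 0.2987]
orientation: [2.322, 2.116, -0.0]
force: [0.7, 0.6, 0.1]
opening: 0.093
gripper_force: 0.0
```

```bash
python3 near.py blue .03; python3 held.py blue .26 pics/w8.png
```

```text
23.0 [0.5517 0.3131 0.2987] 0.09303528751534176 0.0 y-angle -5.31
(array([551.2, 296.3]), array([79.7, 48.5]), 85.9, 4505, array([524., 257.]), array([578., 337.]))
in tool mm [-16.7   1.1]
23.05 [0.5517 0.3131 0.2987] 0.09282891397472193 y-angle -5.33Traceback (most recent call last):
  File "held.py", line 9, in <module>
    Q=P[t][:,:2]*1000;print(t.sum(),cv2.minAreaRect(Q.astype(np.float32)),Q.min(0),Q.max(0))
                                                                          ~~~~~^^^
    return umr_minimum(a, axis, None, out, keepdims, initial, where)
ValueError: zero-size array to reduction operation minimum which has no identity
```

View pics/w8.png

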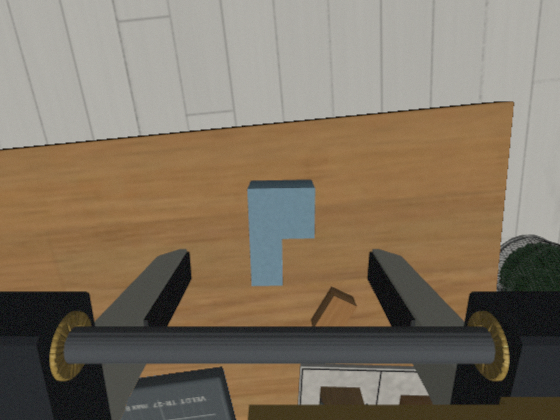

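The view shows the L between the fingers, spanning (248..315, 181..285), nearly parallel to the tool. I'll fit its long edge to refine the angle.

Run:
```python
from h import *
s=read_state();T=R.from_rotvec(s['orientation']).as_matrix();print(s['tool_pos'])
c,M,p=pose("wrist");im,d=read_camera("wrist");H,S,V=hsv(im);m=(H>90)&(H<115)&(S>50)&(V>80)
P=cloud(c,M,p,d);t=(m&(abs(P[...,2]-.03)<.004)).astype(np.uint8);k=max(cv2.findContours(t,0,1)[0],key=cv2.contourArea)[:,0]
Q=((ray(c,M,p,k,.03)-s['tool_pos'])@T)[:,:2]*1000
print(Q.min(0),Q.max(0))
def fit(a,b,n):
    cf=np.polyfit(a,b,1);print(n,"slope deg",np.degrees(np.arctan(cf[0])).round(2),"at mean",np.polyval(cf,a.mean()).round(2),"a",a.mean().round(1))
x,y=Q.T
i=(y<y.min()+4)&(x<x.max()-8)&(x>x.min()+8);fit(x[i],y[i],"long y=f(x)")
i=(x>x.max()-4)&(y<y.max()-8)&(y>y.min()+8);fit(y[i],x[i],"end x=f(y)")
i=(y>y.max()-4)&(x<x.max()-6)&(x>x.max()-34);fit(x[i],y[i],"short")
```

```text
[0.55166666 0.31308152 0.29875768]
[-57.44703409 -23.59422652] [23.49447764 25.32544726]
long y=f(x) slope deg -1.0 at mean -22.66 a -16.0
end x=f(y) slope deg 1.0 at mean 22.29 a 1.8
short slope deg -1.61 at mean 24.75 a 3.9
```

Call:
carry_out --newtons 8 --targets '[{"hand": 100,"x": 0.0025,"y": 0.0009,"z": 0.05,"ax": 0,"ay": 0,"az": -0.02},{"hand": 80,"x": 0.0025,"y": 0.0009,"z": 0.09,"ax": 0,"ay": 0,"az": -0.02},{"hand": 80,"x": 0.0025,"y": 0.0009,"z": 0.1075,"ax": 0,"ay": 0,"az": -0.02},{"hand": 80,"x": 0.0025,"y": 0.0009,"z": 0.1075,"ax": 0,"ay": 0,"az": -0.02},{"hand": 40,"x": 0.0025,"y": 0.0009,"z": 0.1075,"ax": 0,"ay": 0,"az": -0.02},{"hand": 40,"x": 0.0025,"y": 0.0009,"z": 0.1075,"ax": 0,"ay": 0,"az": -0.02},{"hand": 40,"x": 0.0025,"y": 0.0009,"z": 0.1075,"ax": 0,"ay": 0,"az": -0.02},{"hand": 40,"x": 0.0025,"y": 0.0009,"z": 0.1075,"ax": 0,"ay": 0,"az": -0.02}]'

```text
t: 24.15
tool_pos: [0.5534, 0.3158, 0.1927]
orientation: [2.302, 2.137, 0.003]
force: [-0.7, -0.2, 5.5]
opening: 0.0499
gripper_force: 8.0
```

Call:
carry_out --newtons 8 --targets '[{"hand": 40,"x": 0,"y": 0,"z": 0,"ax": 0,"ay": 0,"az": 0},{"hand": 40,"x": 0,"y": 0,"z": 0,"ax": 0,"ay": 0,"az": 0}]'

```text
t: 24.4
tool_pos: [0.5534, 0.3158, 0.1927]
orientation: [2.302, 2.137, 0.003]
force: [-1.1, -0.6, 6.6]
opening: 0.0501
gripper_force: 8.0
```

Call:
carry_out --targets '[{"hand": 40,"x": 0,"y": 0,"z": -0.05,"ax": 0,"ay": 0,"az": 0},{"hand": 40,"x": 0,"y": 0,"z": -0.1,"ax": 0,"ay": 0,"az": 0},{"hand": 40,"x": 0,"y": 0,"z": -0.15,"ax": 0,"ay": 0,"az": 0},{"hand": 40,"x": 0,"y": 0,"z": -0.15,"ax": 0,"ay": 0,"az": 0},{"hand": 40,"x": 0,"y": 0,"z": -0.15,"ax": 0,"ay": 0,"az": 0},{"hand": 40,"x": 0,"y": 0,"z": -0.15,"ax": 0,"ay": 0,"az": 0}]'

```text
t: 25.15
tool_pos: [0.5521, 0.3152, 0.3389]
orientation: [-2.301, -2.137, 0.006]
force: [0.2, -0.7, 0.2]
opening: 0.05
gripper_force: 8.0
```

```bash
python3 held.py blue .1585 pics/w9.png
```

```text
25.15 [0.5521 0.3152 0.3389] 0.049985052655129765 y-angle -4.24
2615 ((-19.76007080078125, -0.8560771942138672), (79.36865234375, 49.74491500854492), 0.4471924901008606) [-59.38308264 -25.74360758] [20.09909594 24.1538094 ]
```

View pics/w9.png

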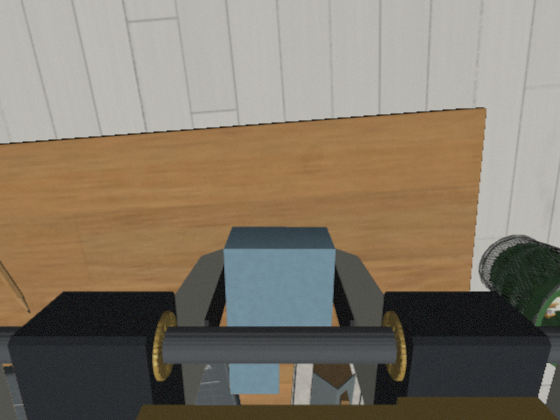

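The L is held flat, spanning (225..335, 228..390), with its end at tool x = +20 mm. I'll carry it over the plot behind the round house.

Call:
carry_out --targets '[{"hand": 40,"x": -0.052,"y": 0.017,"z": 0,"ax": 0,"ay": 0,"az": 0.02},{"hand": 40,"x": -0.105,"y": 0.034,"z": 0,"ax": 0,"ay": 0,"az": 0.04},{"hand": 40,"x": -0.157,"y": 0.051,"z": 0,"ax": 0,"ay": 0,"az": 0.0515},{"hand": 40,"x": -0.21,"y": 0.068,"z": 0,"ax": 0,"ay": 0,"az": 0.0515},{"hand": 40,"x": -0.262,"y": 0.086,"z": 0,"ax": 0,"ay": 0,"az": 0.0515},{"hand": 40,"x": -0.315,"y": 0.103,"z": 0,"ax": 0,"ay": 0,"az": 0.0515},{"hand": 40,"x": -0.3672,"y": 0.1198,"z": 0,"ax": 0,"ay": 0,"az": 0.0515},{"hand": 40,"x": -0.3672,"y": 0.1198,"z": 0,"ax": 0,"ay": 0,"az": 0.0515}]'

```text
t: 26.2
tool_pos: [0.6451, -0.0635, 0.3395]
orientation: [-2.361, -2.071, 0.003]
force: [-0.4, 0.3, -0.0]
opening: 0.05
gripper_force: 8.0
```

Call:
carry_out --targets '[{"hand": 40,"x": 0,"y": 0,"z": 0,"ax": 0,"ay": 0,"az": 0},{"hand": 40,"x": 0,"y": 0,"z": 0,"ax": 0,"ay": 0,"az": 0},{"hand": 40,"x": 0,"y": 0,"z": 0,"ax": 0,"ay": 0,"az": 0},{"hand": 40,"x": 0,"y": 0,"z": 0,"ax": 0,"ay": 0,"az": 0}]'

```text
t: 26.7
tool_pos: [0.6451, -0.0586, 0.3414]
orientation: [2.355, 2.079, 0.0]
force: [-0.1, 0.3, -0.2]
opening: 0.0501
gripper_force: 8.0
```

```bash
python3 held.py blue .1585 pics/w10.png
```

```text
26.7 [ 0.6451 -0.0586  0.3414] 0.05013648079307071 y-angle -7.11
2429 ((-19.67322540283203, -0.6957492828369141), (49.78807830810547, 79.18731689453125), 89.68582153320312) [-59.38746118 -25.67421153] [19.82667008 24.10088867]
```

View pics/w10.png

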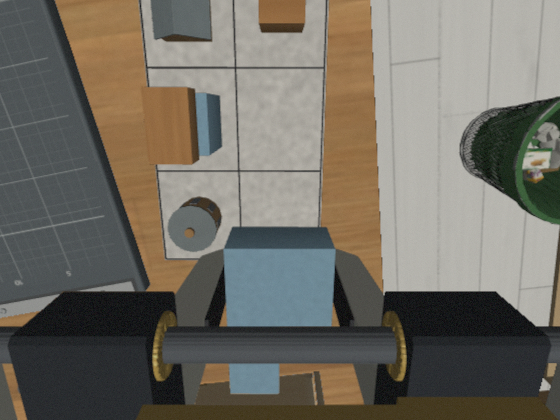

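The stack is at (180,125) with the flat block on top, the cube is at (282,12), the round house is at (193,225), and the L is held square to the lines. I'll lower it.

Call:
carry_out --targets '[{"hand": 40,"x": -0.0013,"y": -0.0005,"z": 0.05,"ax": 0,"ay": 0,"az": 0.0015},{"hand": 40,"x": -0.0013,"y": -0.0005,"z": 0.095,"ax": 0,"ay": 0,"az": 0.0015},{"hand": 40,"x": -0.0013,"y": -0.0005,"z": 0.12,"ax": 0,"ay": 0,"az": 0.0015},{"hand": 40,"x": -0.0013,"y": -0.0005,"z": 0.134,"ax": 0,"ay": 0,"az": 0.0015},{"hand": 40,"x": -0.0013,"y": -0.0005,"z": 0.134,"ax": 0,"ay": 0,"az": 0.0015},{"hand": 40,"x": -0.0013,"y": -0.0005,"z": 0.134,"ax": 0,"ay": 0,"az": 0.0015},{"hand": 40,"x": -0.0013,"y": -0.0005,"z": 0.134,"ax": 0,"ay": 0,"az": 0.0015},{"hand": 40,"x": -0.0013,"y": -0.0005,"z": 0.134,"ax": 0,"ay": 0,"az": 0.0015}]'

```text
t: 27.75
tool_pos: [0.6449, -0.0609, 0.2084]
orientation: [2.357, 2.075, 0.002]
force: [0.5, -0.3, -1.0]
opening: 0.0499
gripper_force: 8.0
```

```bash
python3 -c "
from h import *
s=read_state();T=R.from_rotvec(s['orientation']).as_matrix();print(s['t'],s['tool_pos'],s['force'],np.degrees(np.arctan2(T[1,1],T[0,1])))"
```

```text
27.75 [ 0.64485625 -0.06085969  0.20835089] [ 0.5010141  -0.2872602  -1.01515503] -7.279435436701514
```

Call:
carry_out --targets '[{"hand": 40,"x": 0.0008,"y": -0.0003,"z": 0.004,"ax": 0,"ay": 0,"az": 0},{"hand": 40,"x": 0.0008,"y": -0.0003,"z": 0.0075,"ax": 0,"ay": 0,"az": 0},{"hand": 40,"x": 0.0008,"y": -0.0003,"z": 0.0075,"ax": 0,"ay": 0,"az": 0},{"hand": 40,"x": 0.0008,"y": -0.0003,"z": 0.0075,"ax": 0,"ay": 0,"az": 0},{"hand": 40,"x": 0.0008,"y": -0.0003,"z": 0.0075,"ax": 0,"ay": 0,"az": 0}]'

```text
t: 28.38
tool_pos: [0.6443, -0.0599, 0.1998]
orientation: [-2.358, -2.076, 0.0]
force: [0.3, 0.6, 0.4]
opening: 0.05
gripper_force: 8.0
```

Position is good. I'll lower the last 1 mm, release to about 58 mm and retreat upward.

Call:
carry_out --targets '[{"hand": 40,"x": 0,"y": 0,"z": 0.001,"ax": 0,"ay": 0,"az": 0},{"hand": 40,"x": 0,"y": 0,"z": 0.001,"ax": 0,"ay": 0,"az": 0},{"hand": 62,"x": 0,"y": 0,"z": 0.001,"ax": 0,"ay": 0,"az": 0},{"hand": 62,"x": 0,"y": 0,"z": 0.001,"ax": 0,"ay": 0,"az": 0},{"hand": 62,"x": 0,"y": 0,"z": 0.001,"ax": 0,"ay": 0,"az": 0},{"hand": 62,"x": 0,"y": 0,"z": -0.02,"ax": 0,"ay": 0,"az": 0},{"hand": 62,"x": 0,"y": 0,"z": -0.07,"ax": 0,"ay": 0,"az": 0},{"hand": 62,"x": 0,"y": 0,"z": -0.13,"ax": 0,"ay": 0,"az": 0}]'

```text
t: 29.38
tool_pos: [0.6437, -0.0598, 0.3315]
orientation: [-2.357, -2.075, 0.001]
force: [0.3, 0.5, 0.6]
opening: 0.0575
gripper_force: 0.0
```

Call:
carry_out --targets '[{"hand": 62,"x": -0.05,"y": 0,"z": -0.04,"ax": 0,"ay": 0,"az": 0},{"hand": 62,"x": -0.1,"y": 0,"z": -0.08,"ax": 0,"ay": 0,"az": 0},{"hand": 62,"x": -0.12,"y": 0,"z": -0.08,"ax": 0,"ay": 0,"az": 0},{"hand": 62,"x": -0.12,"y": 0,"z": -0.08,"ax": 0,"ay": 0,"az": 0},{"hand": 62,"x": -0.12,"y": 0,"z": -0.08,"ax": 0,"ay": 0,"az": 0},{"hand": 62,"x": -0.12,"y": 0,"z": -0.08,"ax": 0,"ay": 0,"az": 0}]'

```text
t: 30.12
tool_pos: [0.6291, -0.1775, 0.4082]
orientation: [-2.355, -2.076, 0.001]
force: [-0.1, 0.5, -0.6]
opening: 0.0576
gripper_force: 0.0
```

Run:
```python
from h import *
s=read_state();print(s['t'],s['tool_pos'],s['opening'])
c,M,p=pose("wrist");im,d=read_camera("wrist");cv2.imwrite("pics/w11.png",im)
H,S,V=hsv(im);blue=(H>90)&(H<115)&(S>50)&(V>80);br=(H<25)&(S>80)
C=np.array([615.7,12.5]);a=np.radians(-7.19);B=np.array([[np.cos(a),-np.sin(a)],[np.sin(a),np.cos(a)]])
for n,m,h in [("tall",blue,.064),("flat",br,.086),("cube",br,.040),("L",blue,.036)]:
    for o in top(im,d,c,M,p,m,h,.004,(.5,.75,-.16,.2))[:2]: print(n,o[:4],"board",((o[0]-C)@B).round(1))
```

```text
30.125 [ 0.62907249 -0.17748466  0.40824966] 0.05755295130553199
L (array([640.9, -80.6]), array([79.2, 48.2]), 81.7, 3208) board [ 36.7 -89.2]
```

View pics/w11.png

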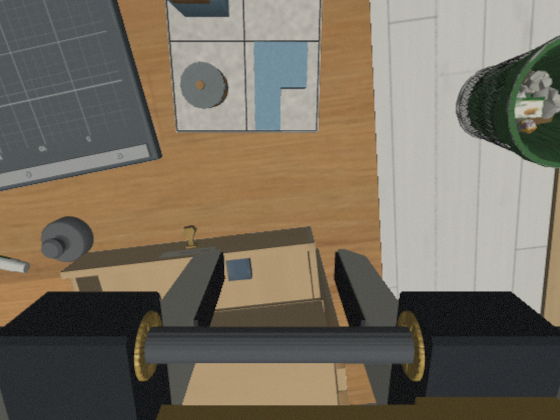

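The L lies centred on its plot at (281,85). I'll go back along the board to check the stack and the cube.

Call:
carry_out --targets '[{"hand": 62,"x": 0.05,"y": 0,"z": 0,"ax": 0,"ay": 0,"az": 0},{"hand": 62,"x": 0.1,"y": 0,"z": 0,"ax": 0,"ay": 0,"az": 0},{"hand": 62,"x": 0.15,"y": 0,"z": 0,"ax": 0,"ay": 0,"az": 0},{"hand": 62,"x": 0.15,"y": 0,"z": 0,"ax": 0,"ay": 0,"az": 0},{"hand": 62,"x": 0.15,"y": 0,"z": 0,"ax": 0,"ay": 0,"az": 0},{"hand": 62,"x": 0.15,"y": 0,"z": 0,"ax": 0,"ay": 0,"az": 0},{"hand": 62,"x": 0.15,"y": 0,"z": 0,"ax": 0,"ay": 0,"az": 0}]'

```text
t: 31.05
tool_pos: [0.648, -0.0313, 0.4097]
orientation: [-2.359, -2.074, 0.0]
force: [0.8, -0.6, -0.3]
opening: 0.0577
gripper_force: 0.0
```

Run:
```python
from h import *
s=read_state();print(s['t'],s['tool_pos'],s['opening'])
c,M,p=pose("wrist");im,d=read_camera("wrist");cv2.imwrite("pics/w12.png",im)
H,S,V=hsv(im);blue=(H>90)&(H<115)&(S>50)&(V>80);br=(H<25)&(S>80)
C=np.array([615.7,12.5]);a=np.radians(-7.19);B=np.array([[np.cos(a),-np.sin(a)],[np.sin(a),np.cos(a)]])
for n,m,h in [("tall",blue,.064),("flat",br,.086),("cube",br,.040),("L",blue,.036)]:
    for o in top(im,d,c,M,p,m,h,.004,(.5,.75,-.16,.2))[:2]: print(n,o[:4],"board",((o[0]-C)@B).round(1))
```

```text
31.05 [ 0.64798039 -0.0312937   0.40965942] 0.05766818555152727
tall (array([598.2,  14.9]), array([43.5,  7.6]), 82.5, 334) board [-17.7   0.2]
flat (array([579.5,  17.3]), array([49.5, 30.1]), 82.7, 1907) board [-36.5   0.2]
cube (array([665.3,  94.2]), array([33.2, 33.1]), 82.6, 1337) board [39.  87.3]
L (array([641.1, -79.3]), array([79.2, 48.6]), 82.6, 2243) board [ 36.7 -87.9]
```

View pics/w12.png

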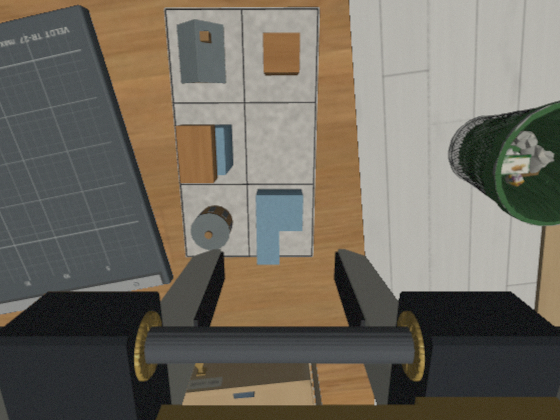

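All four pieces are within about 1.5 mm of centre and square to the lines, and the robot is clear of everything. I'll hand the job in.

```bash
python3 -c "
from plant import robot
print(robot.close_job())"
```

```text
the job is handed in; nothing more can be done
None
```

The massing model is laid out and handed in at about 31 s: all four pieces are on their plots, measured within about 1.5 mm of centre and square to the lines, and the weight and eraser were not touched.

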